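# Set the cold-water valve of the tea-room basin half open

### The arm

A 7-joint arm with a two-finger parallel gripper is mounted at the origin on the work surface. World frame = base frame: x ahead of the robot, y to its left, z up, the work surface at z = 0. Lengths are in m, angles in rad, forces in N, time in s.
With the tool pointing down it reaches from about 0.425 to 0.925 m from the base axis. Payload 6.8 kg.
Tool frame: the origin (TCP) lies midway between the tips of the shut fingers; the grasp point (between the pads) lies 19 mm behind it; y points along the fingers, z is the direction in which the jaws open and shut, and the axes are right-handed (so a half turn about y gives the same grasp; the last joint's range is limited). The gripper opens to 85 mm and grips with 20 to 120 N. Pads are 22 mm wide; open, the fingers measure 114 mm over their backs; the gripper's body (76 mm by 85 mm) begins 54 mm behind the grasp point. The pads swing forward as they close: fully open they stand 13 mm farther back than shut.
Start: joints at [1.108, 0.477, 0.022, 1.555, -0.011, 1.109, -0.083], TCP at [0.235, -0.633, 0.231] pointing down, gripper open.
Joint ranges: [-2.96, 2.96], [-0.34, 2.1], [-1.41, 1.46], [0.24, 2.44], [-1.37, 4.51], [0.17, 1.92], [-2.96, 2.96]. Speed limits (rad/s): [2.39, 2.39, 3.14, 3.14, 3.14, 3.14, 3.14].

### API

Orientations are given as a unit quaternion [w, x, y, z].
In Python, from station import bot gives the robot as it stands. The module is installed in compiled form; this text tells all that it offers.
- The arm moves only by the shell command python3 -m crank 'ROWS' [FORCE]. ROWS is JSON, a list of rows, each an object with "linear": the shift along the tool's x, y, z in m, a list of three; "dr": the turn, a rotation vector about the tool's x, y, z in degrees, a list of three; "hand": the gripper command: -1 is shut, 1 is fully open, values between are in proportion. A call has 1 to 10 rows; each row is the pose to reach, as a shift and turn from the pose commanded when the call began, along the tool's axes at that moment; what a row does not reach only later rows make up. A row lasts 1/12 s, in which the tool goes at most 41.7 mm and 7.16 degrees, less where a joint would pass 70% of its speed; a pose out of reach is approached as far as the arm can. A call with a gripper value outside its range is refused whole. The fingers move at their own pace and stop on an object; FORCE is the grip in N (left out, the last holds). Time passes only in rows, so rows that repeat a pose let the fingers close. It gives the time, the measured TCP pose, the force and the opening at its end, in the units of the state.
- bot.get_obs(): the state, without advancing time (a new reading comes with each control period).
- bot.read_camera(name): name is "scene" or "top" or "wrist"; returns the picture (420x560x3 uint8, blue, green, red); there is no depth.
- bot.camera_params(name): a dict with "K" (3x3 intrinsics, pixels), "R" (3x3) and "t" (3): a world point X has camera coordinates R X + t; the wrist camera has in their place "hand_eye" (4x4, takes a point from camera to tool coordinates, whose origin is the TCP and whose axes are the tool frame's). Camera axes: x right, y down, z forward; pixel columns grow to the right and rows downward; lengths in m; the calibration is good to about 2 mm. The wrist camera is an equidistant fisheye: a pixel r from the principal point sees the ray r / f radians off the axis. A picture is of the moment at which its call begins: read the wrist's pose just before it. camera_params takes no time and is no camera call.
- bot.hand_in(): hands the job in, once; it reports no verdict.
Trained networks look in the newest picture that a camera, given by its name, has taken for a name from the list of things; names that differ only in an ending like _2 or _b are one class to them, and where a whole thing is asked for, a point or a joint stands for the part that bears it (a point fixed in the world has none). Each returns a list of dicts, best first, with "score" (0 to 1); they miss things now and then, are a little off and sometimes report something else, mostly with a low value. They report only what shows in the picture. A call takes as long as a camera call. They do not tell look-alikes from the thing itself.
- bot.search_frame(camera, target): "extent" ([left, top, right, bottom] in pixels, round what is visible of it).
- bot.cut_out(camera, target): "pixels" (420x560 bool, what is visible of it) and "extent" ([left, top, right, bottom] in pixels, round what is visible of it).
- bot.place_of(camera, target): "xy" ([column, row] in pixels: a listed point, or the origin of a listed thing).
The state is a dict: "t": time; "q": joint angles; "joint_vel": joint speeds; "joint_torque": joint torques, N m; "eef_pos": TCP position; "tool_rot": TCP orientation; "contact_force": force on the tool from outside, world axes, zero at the start; "torque": the same for the moment, N m; "gripper_width": opening from 0.0 (shut) to 1.0 (fully open).
Only numpy, scipy, OpenCV 4.12 (cv2) and the standard library are available. Lean on these libraries where they do the work, as an engineer would, in place of code of your own. Each camera call takes 0.05 s, during which the arm holds its last target. There are 200 camera calls.

### The job

Turn the blue-handled cold-water valve to half open, so that its white pointer stands at the green mark on its dial, and let go. Leave the red-handled valve at its setting and the grey bowl where it stands.

Things in the scene. Friction and masses are not known exactly. Their poses are not given: they have to be found in the camera images.
- cold_handle (a joint): opening of the blue-handled valve, rad: 0 closed, 1.571 fully open (stops, black marks), 0.785 half open (green mark); grows counter-clockwise seen from above. Starts at 0 to 0.4; vertical axis, 0.1 N m friction, stays where left. Square across the copper pipe at 0, along it at 1.571. The valve's base is fixed; its place, side (left or right) and yaw vary.
- cold_grip (a point): centre of the blue handle, on its turning axis, 104 mm above the ledge; turns with it. An upright flat bar, 60 mm long (x), 14 mm thick (y), 32 mm high (z up); +x points to the pointer end (white stripe on top, white end face). Fixed white dial below, 108 mm across, face 74 mm above the ledge, 14 mm below the bar. Grip it from above across the 14 mm.
- hot_nose (a point): pointer end face of the red handle of the other, otherwise identical valve, 104 mm above the ledge, 30 mm from its turning axis; +x points outward along that bar. To be left alone.
- bowl: loose grey tea bowl, 120 mm across the rim, 75 mm high, standing on the far side of the valves; origin at the centre of its underside. To be left alone.
Not all that is in view belongs to the job. Leave any pink or purple look-alike of the part that bears cold_handle alone.

How it is judged:
At the end, for the whole second after the job is handed in: The blue handle is at rest within 10 degrees of half open (0.611 to 0.960 rad), the red handle's pointer end is within 8 mm of where it started, and the bowl within 30 mm of where it stood (value of joint cold_handle between 0.611 and 0.96 rad and velocity of joint cold_handle between -0.05 and 0.05 rad/s and distance of hot_nose from where it was at the start of the episode below 0.008 m and distance of bowl from where it was at the start of the episode below 0.03 m); the robot touches nothing.
It fails at once if the red valve is turned (its pointer end moves more than 8 mm) (distance of hot_nose from where it was at the start of the episode above 0.008 m).
It fails at once if the bowl is pushed more than 30 mm or tipped over (distance of bowl from where it was at the start of the episode above 0.03 m or angle between bowl's own z axis and vertical above 0.5 rad).
It also fails if it takes over 32 s, if anything falls off the work surface, if the arm or the gripper's body presses on something with over 40 N, if the wrist force passes 120 N, or if a joint passes its speed limit or range.

## Working session

There is one attempt and no reset: what is moved stays moved. The work goes in short steps, Python scripts to look and compute and a shell command to move; the robot and the scene stay as the last step left them, time stands still between calls to the robot, and variables do not carry over. Pictures are saved under pics/ and viewed, about 8 in all and at most 12, crops included, and the job is handed in when it is done.

```bash
mkdir -p pics; cat > h.py <<'E'
import numpy as np, cv2
from station import bot
from scipy.spatial.transform import Rotation as Rn
def quat(q): return Rn.from_quat([q[1],q[2],q[3],q[0]])
def ray(cam,uv,z):
    p=bot.camera_params(cam); K=np.array(p['K']);R=np.array(p['R']);t=np.array(p['t'])
    d=R.T@np.linalg.solve(K,[uv[0],uv[1],1.]); c=-R.T@t
    return c+d*(z-c[2])/d[2]
def wray(uv,z,o):
    p=bot.camera_params('wrist');K=np.array(p['K']);H=np.array(p['hand_eye'])
    x=(uv[0]-K[0,2])/K[0,0];y=(uv[1]-K[1,2])/K[1,1];r=np.hypot(x,y)
    d=np.array([np.sin(r)*x/max(r,1e-9),np.sin(r)*y/max(r,1e-9),np.cos(r)])
    Q=quat(o['tool_rot']).as_matrix();d=Q@H[:3,:3]@d;c=Q@H[:3,3]+np.array(o['eef_pos'])
    return c+d*(z-c[2])/d[2]
E
python3 - <<'E'
from h import *
np.set_printoptions(precision=3,suppress=True)
o=bot.get_obs();print(o)
ims={}
for c in ['scene','top']:
    ims[c]=bot.read_camera(c); cv2.imwrite(f'pics/{c}0.png',ims[c])
    p=bot.camera_params(c);print(c,np.array(p['K']),-np.array(p['R']).T@np.array(p['t']))
    for n in ['cold_handle','cold_grip','hot_nose','bowl']:
        for r in bot.place_of(c,n) if n!='cold_handle' else bot.search_frame(c,n): print(c,n,r)
print(quat(o['tool_rot']).as_matrix())
E
```

```text
{'t': 0.0, 'q': array([ 1.108,  0.478,  0.022,  1.556, -0.012,  1.109, -0.083]), 'joint_vel': array([ 0.   ,  0.001, -0.001, -0.002, -0.002, -0.002,  0.   ]), 'joint_torque': array([ -0.   , -59.645,   1.607, -28.12 ,   0.012,   0.009,  -0.   ]), 'eef_pos': array([ 0.234, -0.632,  0.23 ]), 'tool_rot': array([ 0.125, -0.125,  0.697, -0.695]), 'contact_force': array([0.643, 0.655, 0.326]), 'torque': array([ 0.061, -0.006,  0.002]), 'gripper_width': 0.9975993861625303}
scene [[512.043   0.    288.285]
 [  0.    512.043 217.848]
 [  0.      0.      1.   ]] [ 1.161 -0.537  0.625]
scene cold_handle {'extent': [102.7, 192.1, 119.8, 221.2], 'score': 0.83}
scene cold_handle {'extent': [173.1, 244.3, 193.2, 279.2], 'score': 0.72}
scene cold_handle {'extent': [228.4, 157.1, 233.5, 184.5], 'score': 0.7}
scene cold_grip {'xy': [183.6, 262.4], 'score': 0.86}
scene cold_grip {'xy': [232.5, 168.5], 'score': 0.79}
scene cold_grip {'xy': [114.2, 202.0], 'score': 0.65}
scene hot_nose {'xy': [364.0, 184.7], 'score': 0.82}
scene bowl {'xy': [361.4, 302.5], 'score': 0.58}
top [[534.281   0.    276.089]
 [  0.    534.281 204.87 ]
 [  0.      0.      1.   ]] [ 0.412 -0.009  1.073]
top cold_handle {'extent': [390.7, 295.9, 419.8, 326.1], 'score': 0.82}
top cold_handle {'extent': [384.4, 166.8, 399.8, 200.2], 'score': 0.76}
top cold_handle {'extent': [255.4, 281.5, 278.9, 314.7], 'score': 0.75}
top cold_handle {'extent': [230.2, 70.0, 292.9, 127.5], 'score': 0.67}
top cold_grip {'xy': [403.2, 310.1], 'score': 0.72}
top hot_nose {'xy': [164.3, 175.9], 'score': 0.75}
top bowl {'xy': [262.5, 109.0], 'score': 0.68}
[[-0.938 -0.001  0.347]
 [-0.347  0.002 -0.938]
 [ 0.    -1.    -0.002]]
```

```bash
python3 - <<'E'
import cv2
a=cv2.imread('pics/top0.png');cv2.imwrite('pics/top0b.png',cv2.resize(a,(800,600)))
b=cv2.imread('pics/scene0.png');cv2.imwrite('pics/scene0b.png',cv2.resize(b,(800,600)))
E
```

```text
(no output)
```

View pics/top0b.png

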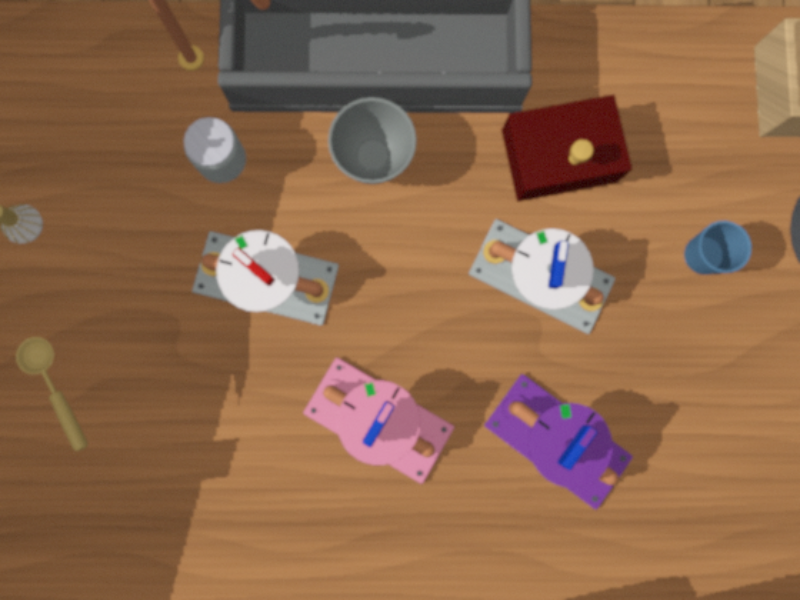

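View pics/scene0b.png

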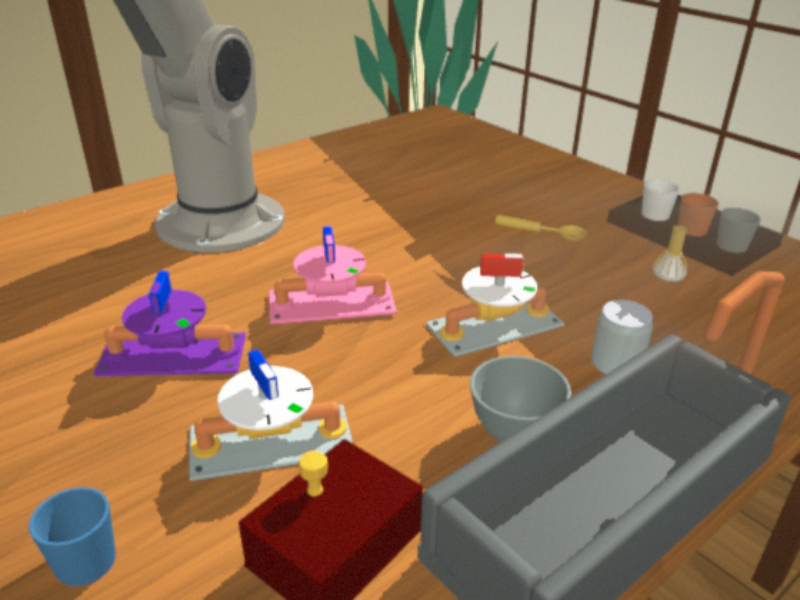

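Candidates for the blue handle in the 800x600 top view: (558,265) on a grey plate with a white dial, (378,425) on pink and (577,447) on purple. The red valve is at (255,268). By the description I choose (558,265), which is about (391,186) in native pixels. Next I measure it and check it in a close crop.

```bash
python3 - <<'E'
from h import *
np.set_printoptions(precision=4,suppress=True)
a=cv2.imread('pics/top0.png');x0,y0=325,150
c=a[y0:y0+90,x0:x0+110];hsv=cv2.cvtColor(c,cv2.COLOR_BGR2HSV)
def cen(m): ys,xs=np.nonzero(m);return np.array([xs.mean()+x0,ys.mean()+y0]),len(xs)
blue=cv2.inRange(hsv,(108,130,60),(130,255,255));green=cv2.inRange(hsv,(45,120,60),(80,255,255))
white=cv2.inRange(hsv,(0,0,185),(180,25,255))
b,_=cen(blue);g,_=cen(green);print(b,g,_)
n,l,s,ct=cv2.connectedComponentsWithStats(white|blue)
k=1+np.argmax(s[1:,4]);cn=max(cv2.findContours((l==k).astype(np.uint8),0,1)[0],key=len)
h=cv2.convexHull(cn);e=cv2.fitEllipse(h);print('dial ell',e)
dc=np.array(e[0])+[x0,y0]
D=ray('top',dc,.074);G=ray('top',g,.074);print('dial',D,'green',G,'r',np.hypot(*(G-D)[:2]),'ang',np.degrees(np.arctan2(*(G-D)[1::-1])))
print('dial diam', e[1][0]/534*(1.073-.074), e[1][1]/534*.999)
print('handle net', ray('top',(392,183.5),.104),ray('scene',(183.6,262.4),.104))
print('bowl',ray('top',(262.5,109),0),'hot',ray('top',(164.3,175.9),.104))
cv2.imwrite('pics/crop.png',cv2.resize(c,None,fx=7,fy=6.5,interpolation=cv2.INTER_CUBIC))
E
```

```text
[389.4481 188.9071] [379. 166.] 25
dial ell ((60.749698638916016, 38.31764221191406), (55.944820404052734, 57.29128646850586), 126.4085922241211)
dial [ 0.5623 -0.234   0.074 ] green [ 0.6052 -0.2222  0.074 ] r 0.04458334047546267 ang 15.43978065267178
dial diam 0.10466081569971662 0.10717976625849691
handle net [ 0.5667 -0.2391  0.104 ] [ 0.5663 -0.2371  0.104 ]
bowl [0.7384 0.0009 0.    ] hot [0.5798 0.1795 0.104 ]
```

View pics/crop.png

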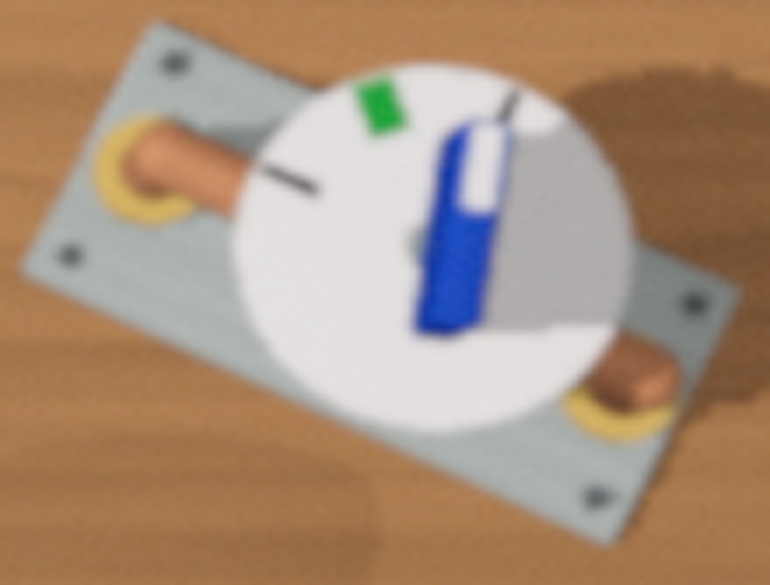

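The crop shows a grey plate, white dial and blue bar with the white stripe toward the top, so this is the right valve.
- **Dial:** the centre is at crop (433,247), so the axis is at about (0.563, -0.236).
- **Marks:** the closed mark is at about -27° and the open mark at +63°. The green mark is at +18°, midway between them as it should be.
- **Bar:** it stands at about -7°, so it needs a turn of about +25°.

I'm moving over it now.

```bash
python3 -m crank '[{"linear":[-0.447,0.01,-0.257],"dr":[0,27,0],"hand":1},{"linear":[-0.447,0.01,-0.257],"dr":[0,27,0],"hand":1},{"linear":[-0.447,0.01,-0.257],"dr":[0,27,0],"hand":1},{"linear":[-0.447,0.01,-0.257],"dr":[0,27,0],"hand":1},{"linear":[-0.447,0.01,-0.257],"dr":[0,27,0],"hand":1},{"linear":[-0.447,0.01,-0.257],"dr":[0,27,0],"hand":1},{"linear":[-0.447,0.01,-0.257],"dr":[0,27,0],"hand":1},{"linear":[-0.447,0.01,-0.257],"dr":[0,27,0],"hand":1},{"linear":[-0.447,0.01,-0.257],"dr":[0,27,0],"hand":1},{"linear":[-0.447,0.01,-0.257],"dr":[0,27,0],"hand":1}]' 30
python3 - <<'E'
from h import *
np.set_printoptions(precision=3,suppress=True)
o=bot.get_obs();M=quat(o['tool_rot']).as_matrix();print(M,'to go (tool)',M.T@(np.array([.564,-.2365,.20])-o['eef_pos']),'jaw',np.degrees(np.arctan2(M[1,2],M[0,2])))
E
```

```text
t: 1.33
eef_pos: [0.5019, -0.3113, 0.2236]
tool_rot: [0.041, -0.041, -0.706, 0.706]
contact_force: [0.9, -0.8, -0.3]
gripper_width: 1.0
[[-0.993  0.001 -0.116]
 [ 0.116 -0.    -0.993]
 [-0.001 -1.     0.   ]] to go (tool) [-0.053  0.024 -0.082] jaw -96.68005911920426
```

```bash
python3 -m crank '[{"linear":[-0.053,0.024,-0.082],"dr":[0,0,0],"hand":1},{"linear":[-0.053,0.024,-0.082],"dr":[0,0,0],"hand":1},{"linear":[-0.053,0.024,-0.082],"dr":[0,0,0],"hand":1},{"linear":[-0.053,0.024,-0.082],"dr":[0,0,0],"hand":1},{"linear":[-0.053,0.024,-0.082],"dr":[0,0,0],"hand":1},{"linear":[-0.053,0.024,-0.082],"dr":[0,0,0],"hand":1}]'
python3 - <<'E'
from h import *
np.set_printoptions(precision=4,suppress=True)
o=bot.get_obs();im=bot.read_camera('wrist');cv2.imwrite('pics/w1.png',im)
M=quat(o['tool_rot']).as_matrix()
print('eef',o['eef_pos'])
for r in bot.place_of('wrist','cold_grip'): print(r, wray(r['xy'],.104,o))
hsv=cv2.cvtColor(im,cv2.COLOR_BGR2HSV)
for nm,lo,hi,z in [('green',(45,120,50),(80,255,255),.074),('blue',(108,130,50),(130,255,255),.12)]:
    n,l,s,ct=cv2.connectedComponentsWithStats(cv2.inRange(hsv,lo,hi))
    for k in range(1,n):
        if s[k,4]>40: print(nm,s[k],ct[k],wray(ct[k],z,o))
E
```

```text
t: 1.83
eef_pos: [0.5624, -0.2391, 0.1994]
tool_rot: [0.042, -0.042, -0.706, 0.706]
contact_force: [0.1, -1.0, 0.9]
gripper_width: 0.999
eef [ 0.5624 -0.2391  0.1994]
{'xy': [279.5, 214.1], 'score': 0.8} [ 0.5622 -0.2365  0.104 ]
{'xy': [108.3, 392.8], 'score': 0.62} [0.3472 0.0122 0.104 ]
green [248 145  20  23 258] [257.2093 155.8953] [ 0.6053 -0.2226  0.074 ]
green [303 358  13   9  88] [309.1818 361.9318] [ 0.372  -0.2464  0.074 ]
blue [269 178  20  77 867] [277.5421 224.7982] [ 0.5595 -0.2348  0.12  ]
```

View pics/w1.png

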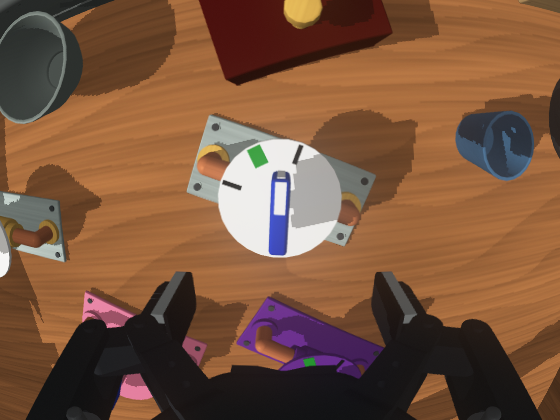

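The wrist view shows the chosen valve below the gripper. The bar runs from (281,173) to (278,255), close to square with the jaws, and the green mark is at (257,156). It puts the grip at (0.562, -0.2365), which agrees with the earlier estimate. I'm descending and gripping.

```bash
python3 -m crank '[{"linear":[0,0.04,-0.002],"dr":[0,0,0],"hand":1},{"linear":[0,0.075,-0.002],"dr":[0,0,0],"hand":1},{"linear":[0,0.1,-0.002],"dr":[0,0,0],"hand":1},{"linear":[0,0.108,-0.002],"dr":[0,0,0],"hand":1},{"linear":[0,0.108,-0.002],"dr":[0,0,0],"hand":1},{"linear":[0,0.108,-0.002],"dr":[0,0,0],"hand":1}]'
python3 -m crank '[{"linear":[0,0,0],"dr":[0,0,0],"hand":-1},{"linear":[0,0,0],"dr":[0,0,0],"hand":-1},{"linear":[0,0,0],"dr":[0,0,0],"hand":-1},{"linear":[0,0,0],"dr":[0,0,0],"hand":-1},{"linear":[0,0,0],"dr":[0,0,0],"hand":-1},{"linear":[0,0,0],"dr":[0,0,0],"hand":-1},{"linear":[0,0,0],"dr":[0,0,0],"hand":-1},{"linear":[0,0,0],"dr":[0,0,0],"hand":-1},{"linear":[0,0,0],"dr":[0,0,0],"hand":-1},{"linear":[0,0,0],"dr":[0,0,0],"hand":-1}]' 30
```

```text
t: 2.43
eef_pos: [0.5635, -0.2369, 0.0923]
tool_rot: [0.041, -0.042, -0.706, 0.706]
contact_force: [-0.2, -0.1, 0.8]
gripper_width: 0.999
t: 3.27
eef_pos: [0.5634, -0.2358, 0.0917]
tool_rot: [0.041, -0.041, -0.706, 0.706]
contact_force: [-2.0, 1.4, 5.3]
gripper_width: 0.16
```

The opening of 0.16, about 14 mm, means the bar is held, and the forces are small. I'm turning it +25°, which is -25° about tool y.

```bash
python3 -m crank '[{"linear":[0,0,0],"dr":[0,-4,0],"hand":-1},{"linear":[0,0,0],"dr":[0,-8,0],"hand":-1},{"linear":[0,0,0],"dr":[0,-12,0],"hand":-1},{"linear":[0,0,0],"dr":[0,-16,0],"hand":-1},{"linear":[0,0,0],"dr":[0,-20,0],"hand":-1},{"linear":[0,0,0],"dr":[0,-23,0],"hand":-1},{"linear":[0,0,0],"dr":[0,-25,0],"hand":-1},{"linear":[0,0,0],"dr":[0,-25,0],"hand":-1},{"linear":[0,0,0],"dr":[0,-25,0],"hand":-1},{"linear":[0,0,0],"dr":[0,-25,0],"hand":-1}]'
python3 -m crank '[{"linear":[0,0,0],"dr":[0,0,0],"hand":1},{"linear":[0,0,0],"dr":[0,0,0],"hand":1},{"linear":[0,0,0],"dr":[0,0,0],"hand":1},{"linear":[0,0,0],"dr":[0,0,0],"hand":1},{"linear":[0,0,0],"dr":[0,0,0],"hand":1},{"linear":[0,0,0],"dr":[0,0,0],"hand":1},{"linear":[0,0,0],"dr":[0,0,0],"hand":1},{"linear":[0,0,0],"dr":[0,0,0],"hand":1}]'
```

```text
t: 4.1
eef_pos: [0.5636, -0.2362, 0.0917]
tool_rot: [-0.113, 0.112, -0.698, 0.698]
contact_force: [-0.9, 0.1, 5.0]
gripper_width: 0.161
t: 4.77
eef_pos: [0.5633, -0.2357, 0.0912]
tool_rot: [0.113, -0.113, 0.698, -0.698]
contact_force: [-0.6, -0.3, -0.1]
gripper_width: 0.999
```

```bash
python3 -m crank '[{"linear":[0,-0.03,0],"dr":[0,0,0],"hand":1},{"linear":[0,-0.07,0],"dr":[0,0,0],"hand":1},{"linear":[0,-0.1,0],"dr":[0,0,0],"hand":1},{"linear":[0,-0.12,0],"dr":[0,0,0],"hand":1},{"linear":[0,-0.12,0],"dr":[0,0,0],"hand":1},{"linear":[0,-0.12,0],"dr":[0,0,0],"hand":1}]'
python3 - <<'E'
from h import *
np.set_printoptions(precision=4,suppress=True)
o=bot.get_obs();im=bot.read_camera('wrist')
hsv=cv2.cvtColor(im,cv2.COLOR_BGR2HSV)
m=cv2.inRange(hsv,(108,130,50),(130,255,255))
n,l,s,ct=cv2.connectedComponentsWithStats(m);k=1+np.argmax(s[1:,4])
pts=cv2.boxPoints(cv2.minAreaRect(np.argwhere(l==k)[:,::-1].astype(np.float32)))
W=np.array([wray(p,.12,o)[:2] for p in pts]);d=[W[1]-W[0],W[2]-W[1]];d=max(d,key=np.linalg.norm)
print('bar',np.linalg.norm(d),np.degrees(np.arctan2(d[1],d[0])),'centre',W.mean(0))
n,l,s,ct=cv2.connectedComponentsWithStats(cv2.inRange(hsv,(45,120,50),(80,255,255)));k=1+np.argmax(s[1:,4])
g=wray(ct[k],.074,o)[:2];d=g-[.563,-.2365];print('green',g,np.degrees(np.arctan2(d[1],d[0])))
t=bot.read_camera('top')
for n in ['hot_nose','bowl']: print(n,bot.place_of('top',n)[:1])
a=cv2.resize(im[120:280,180:380],(500,400),interpolation=2);b=cv2.resize(t[60:230,100:420],None,fx=1.5,fy=1.5)
c=np.zeros((400,500,3),np.uint8);c[:b.shape[0],:b.shape[1]]=b
cv2.imwrite('pics/end.png',cv2.resize(np.hstack([a,c]),(800,320)))
E
```

```text
t: 5.27
eef_pos: [0.5639, -0.236, 0.2125]
tool_rot: [-0.113, 0.112, -0.698, 0.699]
contact_force: [0.4, -0.0, -0.3]
gripper_width: 1.003
bar 0.06165630831998972 -161.34170259458656 centre [ 0.5664 -0.2349]
green [ 0.6052 -0.2222] 18.74928748315956
hot_nose [{'xy': [164.6, 174.1], 'score': 0.76}]
bowl [{'xy': [262.9, 111.8], 'score': 0.78}]
```

View pics/end.png

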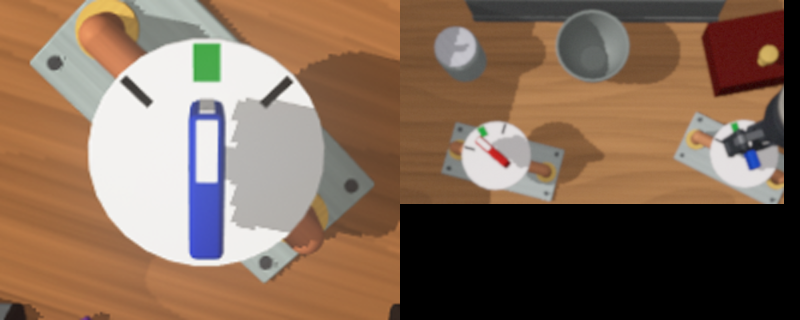

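The picture shows the pointer at (207,105) squarely under the green mark at (207,62). The bar is at 18.7° and the mark at 18.7°. The red valve and bowl have not moved, and the gripper is clear, so I'm handing in.

```bash
python3 -c "
from station import bot
print(bot.hand_in())"
```

```text
the job is handed in; nothing more can be done
None
```

The blue cold-water valve now stands at half open and I've handed the job in; the hand-in gives no verdict. I gripped the blue handle of the valve on the grey plate with the white dial, turned it 25° counter-clockwise, let go and lifted clear. The robot's clock was at about 5 s of the 32 s allowed.

- **Handle:** in the last wrist picture the bar stood at 18.7° and the green mark at 18.7°, so it is well inside the 10° tolerance.
- **Red valve and bowl:** neither was touched. The networks' points for them shifted by 2 to 3 pixels, about 3 to 5 mm, between the first and last pictures. I take that as detector scatter, since the picture shows both where they were.
- **Robot:** the gripper was open and about 0.12 m above the grasp height, with contact forces near zero.

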